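# Dry-fit the front of a finger-jointed box and press it home with the tapping block

## Robot

A 6-joint arm with a two-finger parallel gripper is mounted at the origin on the work surface. World frame = base frame: x ahead of the robot, y to its left, z up, the work surface at z = 0. Lengths are in m, angles in rad, forces in N, time in s.
With the tool pointing down it reaches from about 0.3 to 0.875 m from the base axis. Payload 6.4 kg.
Tool frame: the origin (TCP) lies between the finger pads; the fingertips stand 22 mm ahead of it and the grasp point (between the pads) lies 3 mm ahead of it; z points along the fingers, y is the line along which they close (so a half turn about z gives the same grasp; the last joint's range is limited). The gripper opens to 85 mm and grips with 20 to 120 N. Pads are 22 mm wide; open, the fingers measure 114 mm over their backs; the gripper's body (76 mm by 85 mm) begins 54 mm behind the grasp point. The pads swing forward as they close: fully open they stand 13 mm farther back than shut.
Start: joints at [0.983, 0.181, 1.607, -0, 1.354, -0.206], TCP at [0.214, 0.534, 0.253] pointing down, gripper open.
Joint ranges: [-2.99, 2.99], [-0.89, 2.07], [0.3, 2.58], [-1.14, 4.28], [0, 2.63], [-3.12, 3.12]. Speed limits (rad/s): [2.57, 2.57, 3.01, 3.14, 3.14, 3.14].

## Interface

Orientations are given as a unit quaternion [w, x, y, z].
In Python, from bench import ctrl, imaging, workorder gives the robot as it stands.
- The arm moves only by the shell command python3 -m pendant 'ROWS' [OPENING]. ROWS is JSON, a list of rows, each a list of 4 numbers: the shift along the tool's x, y, z in cm, then the turn about the tool's z in degrees. In form: [[dx, dy, dz, roll], ...]. A call has 1 to 12 rows; each row is the pose to reach, as a shift and turn from the pose commanded when the call began, along the tool's axes at that moment; what a row does not reach only later rows make up. A row lasts 1/12 s, in which the tool goes at most 41.7 mm and 7.16 degrees, less where a joint would pass 70% of its speed; a pose out of reach is approached as far as the arm can. A call with a gripper value outside its range is refused whole. OPENING is the opening, from 0 (shut) to 1 (fully open), set as the call begins (- or left out, the last holds). The fingers move at their own pace and stop on an object; the grip force is fixed at half the most. Time passes only in rows, so rows that repeat a pose let the fingers close. It gives the time, the measured TCP pose, the force, the opening and the grip force at its end, in the units of the state.
- ctrl.get_obs(): the state, without advancing time (a new reading comes with each control period).
- imaging.camera(name): name is "scene" or "top"; returns the picture (400x640x3 uint8, red, green, blue); there is no depth.
- imaging.camera_info(name): a dict with "K" (3x3 intrinsics, pixels), "k1" (the pictures are not rectified: a ray, as slopes to the right and down, at radius r is drawn at 1 + k1 r^2 times it, then the intrinsics apply), "T" (4x4, takes a point from camera to world coordinates). Camera axes: x right, y up, looking along -z (the intrinsics and any distortion apply to the point x, -y, -z); pixel columns grow to the right and rows downward; lengths in m; the calibration is good to about 2 mm. A picture is of the moment at which its call begins. camera_info takes no time and is no camera call.
- workorder.hand_in(): hands the job in; it is judged then, once.
The state is a dict: "time_s": time; "q": joint angles; "dq": joint speeds; "joint_efforts": joint torques, N m; "eef_pos": TCP position; "eef_rot": TCP orientation; "wrist_force": force on the tool from outside, world axes, zero at the start; "torque": the same for the moment, N m; "opening": opening from 0.0 (shut) to 1.0 (fully open); "grasp_force": force on a finger pad.
Only numpy, scipy, OpenCV 4.12 (cv2) and the standard library are available. Lean on these libraries where they do the work, as an engineer would, in place of code of your own. Each camera call takes 0.05 s, during which the arm holds its last target. There are 200 camera calls.

## Task

Close up the small finger-jointed box that stands in the assembly jig: lay the loose front board flat across the two standing sides, without dropping it, so that its fingers slide in between the sides' fingers at both ends. Then pick up the tapping block and press the front down with it until the joints are fully home and flush, and set the block back down on the bench. Do not disturb the glue bottle, the mallet or the sanding block.

Things in the scene. Friction and masses are not known exactly. Their poses are not given: they have to be found in the camera images.
- jig: Fixed assembly jig: plywood base 170 x 270 x 12 mm with cleats and a red-handled toggle clamp on its +x side; it holds a small finger-jointed wooden box open end up, without its front. Origin: on the bench under the middle of the box; x across the box, y from its right side to its left side. Between the two standing sides nothing is higher than 65 mm.
- seat (a point): Where the centre of the front board belongs when home: 115 mm above the bench, midway between the sides; frame level, axes as the jig's. The sides stand 1 mm each too close and are glued at the foot only, so they spring: the front drops over half-way in by its weight (some 5 mm proud), then needs about 8 to 12 N straight down until its fingers rest on the notch floors, tops flush.
- side_left_comb (a point): Middle of the top end of the dark walnut left side, at finger-tip height, 122 mm above the bench. The side is 60 mm wide along x, 14 mm thick along y (198 mm over both outer faces). Two upright fingers, 12 mm either side of this point along x, 10.4 mm wide and 14 mm long, tapered over the last 10 mm (1.6 mm each flank, 4 mm inner face). Notch floors 108 mm above the bench.
- side_right_comb (a point): The same point on the right side, its mirror image.
- front_mid (a point): Centre (half-way up) of the loose front board: pale wood, 200 mm long along y, 60 mm wide along x, 14 mm thick, about 110 g. The same both ways round and either face up. At first it lies on two fixed dark wooden strips 20 mm high crossing under it 62 mm either side of its middle (strips 100 mm long, 20 mm wide), its centre 27 mm above the bench.
- front_end (a point): Middle of the comb at one end (+y) of the front board; the other end is alike. Three fingers 14 mm long (the middle one 10.4 mm wide, one at each edge 11.2 mm) and two slots 13.6 mm wide, centred 12 mm either side of the middle line: a side's finger has 1.6 mm of room on each flank.
- block_mid (a point): Centre of the loose tapping block: green-painted wood with a thin cork sole below, 150 mm long along y, 38 mm wide along x, 60 mm high, about 240 g. It stands on the bench on its sole, centre 30 mm up. Laid along the front board, sole down, it fits between the two finger joints.
- glue_mid (a point): Middle of a yellow glue bottle standing on the bench, 68 mm across and 195 mm tall, this point 80 mm up. Leave it.
- mallet: Wooden mallet lying on the bench, handle 250 mm, head 85 x 115 x 65 mm; origin under the middle of its length. Leave it.
- sander: Cork sanding block with red paper, 72 x 117 x 34 mm, on the bench; origin at the centre of its underside. Leave it.
Mind the look-alikes: they are no part of the job. Of the things that look like the part that bears block_mid, take the one that is farthest to the robot's left at the start.

How it is judged:
On the way, in this order (a step that is already met when the one before it is completed fails the run):
1. the front lies across both sides with its fingers started between theirs, level and in line (z of front_mid in the frame of seat below 0.01 m and horizontal distance between front_mid and seat below 0.005 m and angle between the y axis of front_mid and the y axis of seat, either way round below 0.05 rad and angle between the z axis of front_mid and the z axis of seat, either way round below 0.08 rad), for 0.2 s.
2. the tapping block bears on the front and the front is pressed home (z of front_mid in the frame of seat between -0.002 and 0.002 m and horizontal distance between front_mid and seat below 0.004 m and contact force between block and front above 2 N), for 0.1 s.
At the end, for the whole second after the job is handed in: The front is home between the sides: its centre within 2 mm of flush height and 4 mm sideways of its seat, in line within 0.04 rad and level within 0.03 rad; the tapping block lies or stands on its sole on the bench itself (centre below 36 mm); both at rest (z of front_mid in the frame of seat between -0.002 and 0.002 m and horizontal distance between front_mid and seat below 0.004 m and angle between the y axis of front_mid and the y axis of seat, either way round below 0.04 rad and angle between the z axis of front_mid and the z axis of seat, either way round below 0.03 rad and height (world z) of block_mid below 0.036 m and linear speed of each of front, block below 0.02 m/s); the robot touches nothing.
It fails at once if the front is dropped: it moves faster than 0.5 m/s while the gripper does not touch it (linear speed of front above 0.5 m/s and contact force between the fingers and front below 0.05 N).
It fails at once if the glue bottle, the mallet or the sanding block is moved by more than 30 mm (distance of any of glue_mid, mallet, sander from where it was at the start of the episode above 0.03 m).
It also fails if it takes over 69 s, if anything falls off the work surface, if the arm or the gripper's body presses on something with over 40 N, if the wrist force passes 120 N, or if a joint passes its speed limit or range.

## Working session

There is one attempt and no reset: what is moved stays moved. The work goes in short steps, Python scripts to look and compute and a shell command to move; the robot and the scene stay as the last step left them, time stands still between calls to the robot, and variables do not carry over. Pictures are saved under pics/ and viewed, at most 10 in all, crops included, and the job is handed in when it is done.

```bash
ls; mkdir -p pics; python3 - <<'E'
from bench import ctrl, imaging
import cv2
for n in ("scene","top"):
    im=imaging.camera(n); cv2.imwrite(f"pics/{n}0.png",im[:,:,::-1])
    i=imaging.camera_info(n); print(n,i)
o=ctrl.get_obs(); print(o)
E
```

```text
pics
scene {'K': array([[413.95960091,   0.        , 319.4339249 ],
       [  0.        , 413.95960091, 199.79388796],
       [  0.        ,   0.        ,   1.        ]]), 'k1': -0.07944250808753657, 'T': array([[ 0.67771767, -0.43504667,  0.59281798,  1.2878401 ],
       [ 0.73531758,  0.39809995, -0.54847469, -0.66107075],
       [ 0.00261127,  0.80762047,  0.58969684,  0.80701549],
       [ 0.        ,  0.        ,  0.        ,  1.        ]])}
top {'K': array([[513.13402129,   0.        , 321.1433218 ],
       [  0.        , 513.13402129, 203.75329999],
       [  0.        ,   0.        ,   1.        ]]), 'k1': -0.1368624049475372, 'T': array([[ 0.01091639,  0.9840395 , -0.17761504,  0.31757595],
       [-0.99986691,  0.01289567,  0.00999304, -0.00990765],
       [ 0.01212401,  0.17748232,  0.98404931,  1.37799188],
       [ 0.        ,  0.        ,  0.        ,  1.        ]])}
{'time_s': 0.1, 'q': array([ 9.82711202e-01,  1.81438605e-01,  1.60791836e+00,  2.95556517e-06,
        1.35377001e+00, -2.06290960e-01]), 'dq': array([ 3.74297379e-04, -3.08885388e-03, -2.44013068e-03, -3.51940590e-05,
       -8.00176093e-04, -1.43451649e-03]), 'joint_efforts': array([ 9.48895395e-04, -4.45875692e+01, -3.52241957e+01, -2.16041781e-04,
        3.96660995e-03, -1.26477568e-05]), 'eef_pos': array([0.2139563 , 0.53321931, 0.25248503]), 'eef_rot': array([-2.98089250e-04,  1.89740015e-01,  9.81834068e-01, -7.06881797e-04]), 'wrist_force': array([ 0.21293693, -0.16710982,  0.11375901]), 'torque': array([ 0.03644392, -0.01349321,  0.01771699]), 'grasp_force': 0.0, 'opening': 0.9982172608504007}
```

View pics/top0.png

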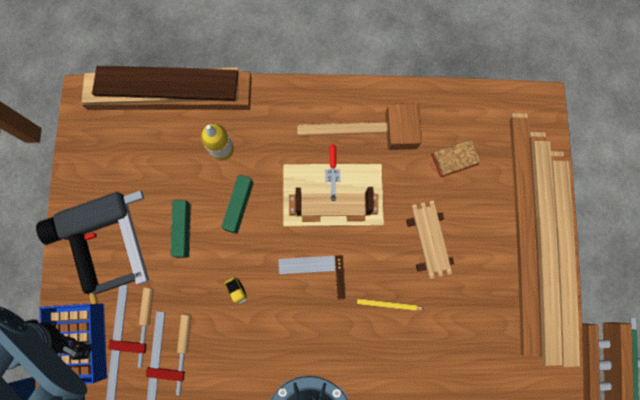

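View pics/scene0.png

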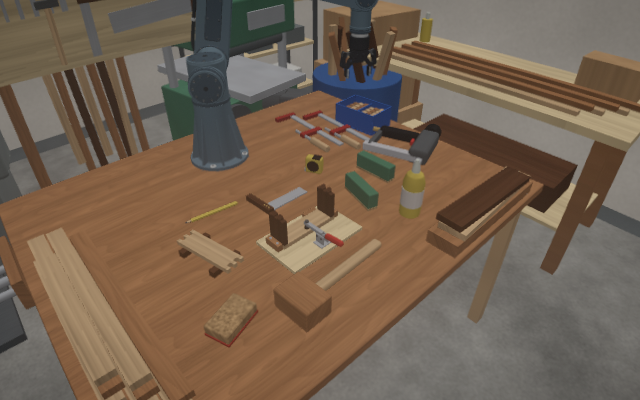

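The top view shows two green blocks: A at (180,228) and B at (237,203). A is farthest to the robot's left (+y), so A is the tapping block. The front board is at (432,239), the jig sides at (297,202) and (371,200), glue at (215,140), mallet at (360,127) and sander at (456,158). Next I'll measure, with one close crop to check.

```bash
cat > h.py <<'E'
import numpy as np, cv2
from bench import ctrl, imaging
def ray(n,uv):
    i=imaging.camera_info(n); K,T,k1=i["K"],i["T"],i["k1"]
    D=np.array([k1,0,0,0,0.])
    p=cv2.undistortPoints(np.array(uv,float).reshape(-1,1,2),K,D).reshape(-1,2)
    d=np.c_[p[:,0],-p[:,1],-np.ones(len(p))]@T[:3,:3].T
    return T[:3,3],d
def plane(n,uv,z):
    o,d=ray(n,uv); return o+d*((z-o[2])/d[:,2])[:,None]
def proj(n,P):
    i=imaging.camera_info(n); K,T,k1=i["K"],i["T"],i["k1"]
    P=(np.atleast_2d(P)-T[:3,3])@T[:3,:3]
    s=np.c_[P[:,0],-P[:,1]]/(-P[:,2:]); s=s*(1+k1*(s**2).sum(1,keepdims=True))
    return s*K[0,0]+K[:2,2]
def rect(n,mask,z):
    "min-area rectangle, on the plane z, of the largest blob of the mask"
    c=max(cv2.findContours(mask.astype(np.uint8),cv2.RETR_EXTERNAL,cv2.CHAIN_APPROX_NONE)[0],key=cv2.contourArea)
    P=plane(n,c.reshape(-1,2),z)[:,:2]
    (cx,cy),(w,h),a=cv2.minAreaRect((P*1000).astype(np.float32))
    b=cv2.boxPoints(((cx,cy),(w,h),a)); e=[b[1]-b[0],b[2]-b[1]]; e=max(e,key=np.linalg.norm)
    if e[1]<0:e=-e
    return np.round([cx,cy,w,h,np.degrees(np.arctan2(e[1],e[0]))-90],1)   # yaw of long axis from +y
def win(m,x0,y0,x1,y1):
    o=np.zeros_like(m); o[y0:y1,x0:x1]=m[y0:y1,x0:x1]; return o
E
python3 - <<'E'
from h import *
im=cv2.imread("pics/top0.png"); hsv=cv2.cvtColor(im,cv2.COLOR_BGR2HSV)
print(hsv[228,180],hsv[203,237],hsv[240,432],hsv[240,400],hsv[175,300],hsv[200,371],hsv[240,425])
g=(abs(hsv[...,0].astype(int)-75)<20)&(hsv[...,1]>80)
print("A",rect("top",win(g,165,190,200,265),.06),"B",rect("top",win(g,210,165,260,240),.06))
pale=(hsv[...,2]>150)&(hsv[...,1]<130)
print("front",rect("top",cv2.morphologyEx(win(pale,405,190,460,285).astype(np.uint8),cv2.MORPH_CLOSE,np.ones((5,5))),.034))
print("jigbase",rect("top",cv2.morphologyEx(win(pale,270,150,395,235).astype(np.uint8),cv2.MORPH_CLOSE,np.ones((5,5))),.012))
a=cv2.resize(im[190:270,160:265],None,fx=3.6,fy=3.6,interpolation=2)
b=cv2.resize(im[190:290,400:465],None,fx=5,fy=5,interpolation=2)
c=cv2.resize(im[140:235,275:390],None,fx=3.4,fy=3.2,interpolation=2)
W=np.zeros((600,800,3),np.uint8)
W[:a.shape[0],:a.shape[1]]=a; W[295:295+c.shape[0],:c.shape[1]]=c; W[:b.shape[0],420:420+b.shape[1]]=b
cv2.imwrite("pics/crop0.png",W)
E
```

```text
[ 74 121 118] [ 75 129 109] [ 17 113 203] [ 13 162 156] [ 23  78 234] [ 10 174  60] [ 16 111 196]
A [487.  344.2 147.6  45.2 -88.3] B [553.8 196.2  41.7 148.1  74.6]
front [ 469.5 -316.8  200.5   62.8  -76.9]
jigbase [591.9 -55.1 174.1 270.5   1.4]
```

View pics/crop0.png

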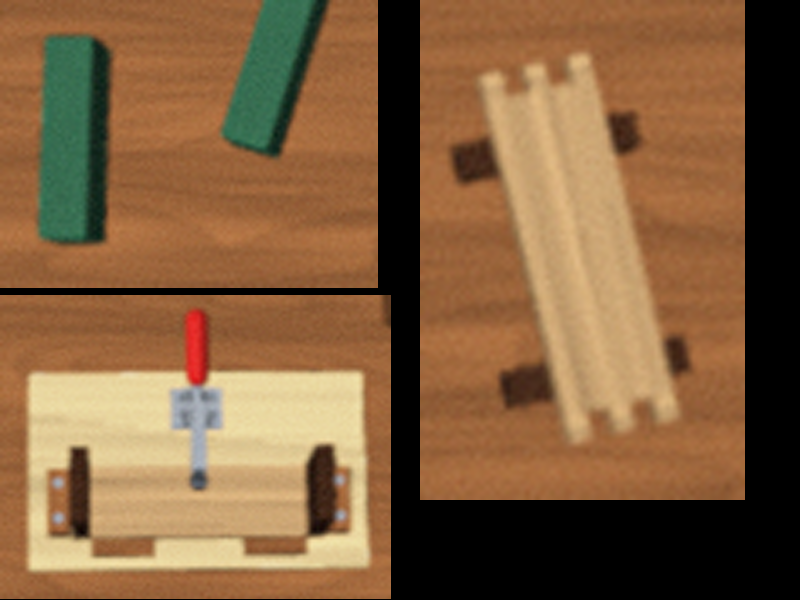

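The crop confirms A, the left green block, standing with its long axis along x. The front board lies 13° off x. The jig has its clamp on +x and the dark sides at both ends. Next is a closer look at the combs in both views to get the seat.

```bash
python3 - <<'E'
from h import *
im=cv2.imread("pics/top0.png"); s=cv2.imread("pics/scene0.png")
f=8
def crop(i,x0,y0,x1,y1):
    c=cv2.resize(i[y0:y1,x0:x1],None,fx=f,fy=f,interpolation=cv2.INTER_CUBIC)
    c=cv2.convertScaleAbs(c,alpha=1.7,beta=10)
    for x in range(x0,x1,5): cv2.line(c,(int((x-x0+.5)*f),0),(int((x-x0+.5)*f),6 if x%10 else 14),(0,255,255),1)
    for y in range(y0,y1,5): cv2.line(c,(0,int((y-y0+.5)*f)),(6 if y%10 else 14,int((y-y0+.5)*f)),(0,255,255),1)
    return c
W=np.zeros((600,800,3),np.uint8)
a=crop(im,280,180,325,225); b=crop(im,345,180,390,225); W[:360,:360]=a[:360,:360]; W[:360,380:740]=b
c=crop(s,260,205,305,235); d=crop(s,310,180,355,210); W[360:600,:360]=c; W[360:600,380:740]=d
cv2.imwrite("pics/crop1.png",W)
E
```

```text
(no output)
```

View pics/crop1.png

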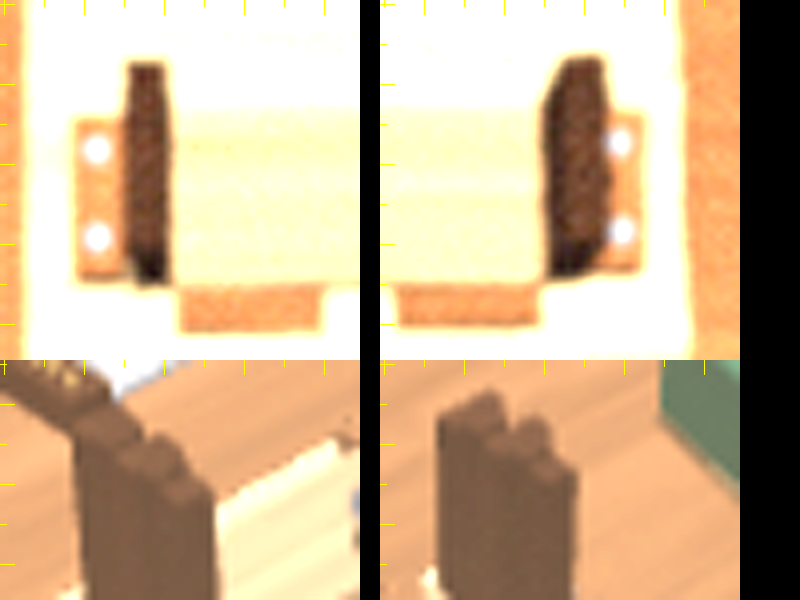

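The crop shows the side combs. In the top view, the +x edges at floor height are at row 187.4 (left, cols 295.4–300.0) and row 186.6 (right, cols 367.6–372.6). In the scene view, the corner extremes are at (268.6,214.1)/(286.1,221.0) for the right side and (316.8,186.8)/(334.1,193.3) for the left.

```bash
python3 - <<'E'
from h import *
t=plane("top",[(295.4,187.4),(300,187.4),(367.6,186.6),(372.6,186.6),(297,209.9),(370,209.1)],.108)
s=plane("scene",[(268.6,214.1),(286.1,221.0),(316.75,186.75),(334.1,193.25)],.108)
print((t*1000).round(1)); print((s*1000).round(1))
print("scene mids R,L",(s[:2].mean(0)*1e3).round(1),(s[2:].mean(0)*1e3).round(1))
# front in scene: pale blob ; reference gripper TCP projection
print(proj("top",ctrl.get_obs()["eef_pos"]),proj("scene",ctrl.get_obs()["eef_pos"]))
E
```

```text
[[ 588.    42.8  108. ]
 [ 588.1   31.1  108. ]
 [ 592.6 -140.2  108. ]
 [ 592.7 -152.9  108. ]
 [ 530.3   37.6  108. ]
 [ 534.7 -145.9  108. ]]
[[ 540.  -158.5  108. ]
 [ 595.7 -142.   108. ]
 [ 531.    28.   108. ]
 [ 590.2   42.8  108. ]]
scene mids R,L [ 567.9 -150.2  108. ] [560.6  35.4 108. ]
[[ 69.2658969  336.82783481]] [[357.21691044  74.28061631]]
```

```bash
cat >> h.py <<'E'
def tool():
    o=ctrl.get_obs(); w,x,y,z=o["eef_rot"]
    from scipy.spatial.transform import Rotation as R
    return o["eef_pos"]*1e3, R.from_quat([x,y,z,w]).as_matrix()
def go(x,y,z,ang):
    "shift [cm], roll [deg] from here to TCP x,y,z mm with the tool's y axis at world angle ang"
    p,M=tool(); d=M.T@(np.array([x,y,z])-p)/10
    a=np.degrees(np.arctan2(M[1,1],M[0,1])); r=-((ang-a+180)%360-180)
    print("at",p.round(1),"yang",a.round(2),"-> rows",d.round(2),round(r,2))
E
python3 -c "
from h import *
go(469,-318,150,-76.9)"
```

```text
at [214.  533.2 252.5] yang 68.12 -> rows [-55.39 -69.47  10.34] 145.02
```

```bash
python3 -m pendant '[[-55.4,-69.5,0,145],[-55.4,-69.5,0,145],[-55.4,-69.5,0,145],[-55.4,-69.5,0,145],[-55.4,-69.5,0,145],[-55.4,-69.5,0,145],[-55.4,-69.5,0,145],[-55.4,-69.5,0,145],[-55.4,-69.5,0,145],[-55.4,-69.5,0,145],[-55.4,-69.5,0,145],[-55.4,-69.5,0,145]]' 1; python3 -c "
from h import *
go(469,-318,150,-76.9)"
```

```text
time_s: 1.1
eef_pos: [0.3576, 0.0528, 0.2533]
eef_rot: [0.0, 0.81, 0.587, 0.0]
wrist_force: [1.2, -0.0, 0.2]
opening: 1.001
grasp_force: 0.0
at [357.6  52.8 253.3] yang -18.17 -> rows [-31.76  22.14  10.34] 58.73
```

```bash
python3 -m pendant '[[-31.8,22.1,8,58.7],[-31.8,22.1,8,58.7],[-31.8,22.1,8,58.7],[-31.8,22.1,8,58.7],[-31.8,22.1,8,58.7],[-31.8,22.1,8,58.7],[-31.8,22.1,8,58.7],[-31.8,22.1,10.3,58.7],[-31.8,22.1,10.3,58.7],[-31.8,22.1,10.3,58.7],[-31.8,22.1,10.3,58.7],[-31.8,22.1,10.3,58.7]]' 1; python3 - <<'E'
from h import *
go(469,-318,30,-76.9)
s=imaging.camera("scene")[:,:,::-1]; t=imaging.camera("top")[:,:,::-1]
print(proj("top",(.469,-.318,.034)),proj("scene",(.469,-.318,.034)))
a=cv2.resize(t[180:290,385:495],None,fx=3.6,fy=3.6,interpolation=2); b=cv2.resize(s[190:300,150:260],None,fx=3.6,fy=3.6,interpolation=2)
cv2.imwrite("pics/hover.png",np.hstack([a,b]))
E
```

```text
time_s: 2.1
eef_pos: [0.47, -0.3162, 0.1486]
eef_rot: [-0.001, 0.993, 0.116, -0.001]
wrist_force: [0.5, 0.6, 0.3]
opening: 0.998
grasp_force: 0.0
at [ 470.  -316.2  148.6] yang -76.63 -> rows [-0.12  0.19 11.85] 0.27
[[431.66992269 238.97470064]] [[208.52315916 247.65811953]]
```

View pics/hover.png

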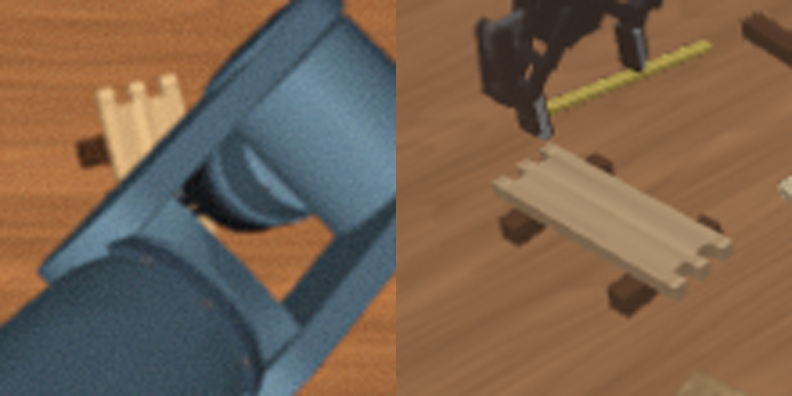

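The gripper hovers over the board with its jaws across the board's width. The arm hides the top view, but the board is clear in the scene view at about (209,249). I'll cross-check its centre there.

```bash
python3 - <<'E'
from h import *
s=cv2.imread("pics/scene0.png"); hsv=cv2.cvtColor(s,cv2.COLOR_BGR2HSV)
print(hsv[248,209],hsv[248,180],hsv[262,205])
for v,sa in ((125,125),(140,125),(125,115)):
    m=win((hsv[...,2]>v)&(hsv[...,1]<sa),165,222,250,278); m=cv2.morphologyEx(m.astype(np.uint8),cv2.MORPH_OPEN,np.ones((3,3)))
    m=cv2.morphologyEx(m,cv2.MORPH_CLOSE,np.ones((5,5)))
    print(rect("scene",m,.034))
E
```

```text
[ 17  91 169] [ 13 133 134] [ 13 131 134]
[ 472.9 -318.   204.2   63.9  -76.8]
[ 470.7 -318.1  199.9   62.5  -77.1]
[ 472.1 -318.9  201.7   62.6  -76.8]
```

```bash
python3 - <<'E'
from h import *
for sgn in (1,-1):
  for r in (43,50):
    for z in (148.6-22,148.6-9):
      P=np.array([470+sgn*r*.231,-316.2-sgn*r*.973,z])/1e3; q=proj("scene",P)[0]; print(sgn,r,z,((q-[149.5,189.5])*3.6+[396,0]).round(0))
E
```

```text
1 43 126.6 [547. 146.]
1 43 139.6 [543. 132.]
1 50 126.6 [539. 152.]
1 50 139.6 [536. 138.]
-1 43 126.6 [634.  85.]
-1 43 139.6 [631.  71.]
-1 50 126.6 [641.  80.]
-1 50 139.6 [638.  66.]
```

```bash
python3 -m pendant '[[0,0.2,3,0.3],[0,0.2,6,0.3],[0,0.2,8.5,0.3],[0,0.2,10,0.3],[0,0.2,11.2,0.3],[0,0.2,12,0.3],[0,0.2,12.35,0.3],[0,0.2,12.35,0.3]]' 1 && python3 -m pendant '[[0,0,0,0],[0,0,0,0],[0,0,0,0],[0,0,0,0],[0,0,0,0],[0,0,0,0],[0,0,0,0],[0,0,0,0]]' 0.4; python3 -c "
from h import *
tool();go(470,-318,25,-76.9)"
```

```text
time_s: 2.87
eef_pos: [0.4715, -0.3173, 0.027]
eef_rot: [0.0, 0.993, 0.115, 0.0]
wrist_force: [-0.5, 0.1, 0.6]
opening: 0.997
grasp_force: 0.0
time_s: 3.53
eef_pos: [0.4722, -0.3185, 0.0283]
eef_rot: [0.001, 0.993, 0.115, 0.001]
wrist_force: [0.2, 0.8, 6.3]
opening: 0.689
grasp_force: 65.3
at [ 472.2 -318.5   28.3] yang -76.82 -> rows [-0.21 -0.1   0.33] 0.08
```

```bash
python3 -m pendant '[[0,0,-0.5,0],[0,0,-1.5,0],[0,0,-3,0],[0,0,-5,0],[0,0,-7.5,0],[0,0,-10,0],[0,0,-12.5,0],[0,0,-14.5,0],[0,0,-16,0],[0,0,-17,0],[0,0,-17.5,0],[0,0,-17.5,0]]'; python3 -c "
from h import *
go(562.5,-55.5,200,1.4)"
```

```text
time_s: 4.53
eef_pos: [0.4716, -0.318, 0.2031]
eef_rot: [0.001, 0.993, 0.115, 0.001]
wrist_force: [0.2, 0.7, -1.3]
opening: 0.689
grasp_force: 64.6
at [ 471.6 -318.   203.1] yang -76.82 -> rows [ 14.83 -23.49   0.28] -78.22
```

```bash
python3 -m pendant '[[0.3,-0.4,0,-1.5],[0.9,-1.4,0,-4.5],[1.9,-3,0,-10],[3.2,-5,0,-16.5],[4.6,-7.2,0,-23.5],[6,-9.5,0,-30.5],[7.4,-11.8,0,-37.5],[8.8,-14,0,-44.5],[10.2,-16.2,0,-51.5],[11.5,-18.3,0,-58.5],[12.6,-20,0,-65],[13.5,-21.4,0,-70]]' && python3 -m pendant '[[0.1,0.6,0,-3],[0.2,1.1,0,-5.5],[0.2,1.4,0,-7],[0.2,1.6,0,-8.2],[0.2,1.6,0,-8.2],[0.2,1.6,0,-8.2]]'; python3 -c "
from h import *
go(562.5,-55.5,150,1.4)"
```

```text
time_s: 5.53
eef_pos: [0.5534, -0.0761, 0.2]
eef_rot: [-0.001, 0.745, 0.667, -0.001]
wrist_force: [-0.4, -0.2, -0.8]
opening: 0.689
grasp_force: 64.6
time_s: 6.03
eef_pos: [0.5697, -0.0785, 0.2012]
eef_rot: [-0.001, 0.699, 0.715, -0.0]
wrist_force: [0.7, -0.7, -1.3]
opening: 0.691
grasp_force: 64.6
at [569.7 -78.5 201.2] yang 1.33 -> rows [ 2.31 -0.66  5.12] -0.07
```

```bash
python3 -m pendant '[[0.4,-0.1,0.6,0],[1.2,-0.3,2,0],[2,-0.5,3.5,0],[2.4,-0.66,4.6,0],[2.5,-0.66,5.1,0],[2.5,-0.66,5.1,0],[2.5,-0.66,5.1,0]]'; python3 - <<'E'
from h import *
go(562.5,-55.5,150,1.4)
s=imaging.camera("scene")[:,:,::-1].copy(); t=imaging.camera("top")[:,:,::-1].copy()
cv2.imwrite("pics/s2raw.png",s); cv2.imwrite("pics/t2raw.png",t)
f=6
W=np.zeros((600,800,3),np.uint8)
a=cv2.resize(t[170:220,265:398],None,fx=f,fy=f,interpolation=2); W[:300,:798]=a[:300,:798]
b=cv2.resize(s[170:230,250:370],None,fx=5,fy=5,interpolation=2); W[300:,:600]=b
cv2.imwrite("pics/hover2.png",cv2.convertScaleAbs(W,alpha=1.3))
E
```

```text
time_s: 6.62
eef_pos: [0.563, -0.0538, 0.1509]
eef_rot: [0.0, 0.699, 0.716, -0.0]
wrist_force: [-0.3, 0.3, -0.8]
opening: 0.697
grasp_force: 64.6
at [563.  -53.8 150.9] yang 1.38 -> rows [-0.17 -0.06  0.09] -0.02
```

View pics/hover2.png

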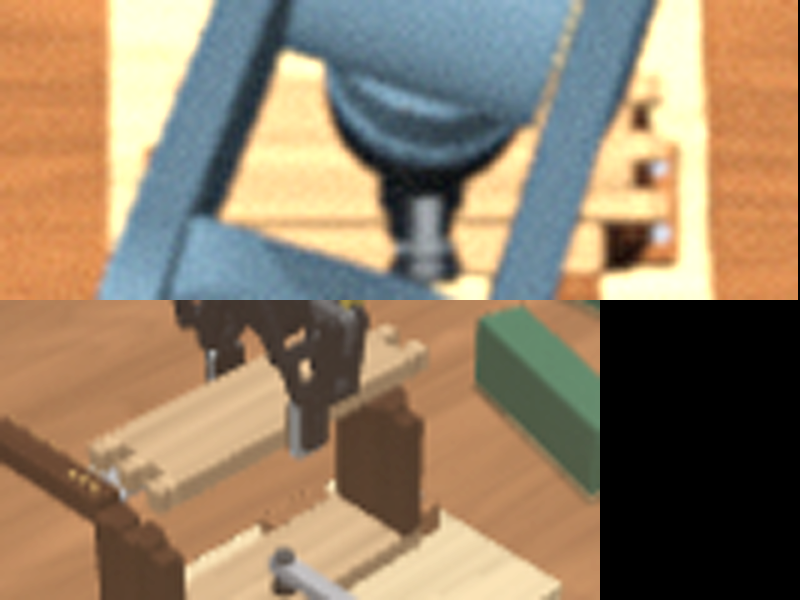

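```bash
python3 - <<'E'
from h import *
P=plane("scene",[(335.1,178.9),(327.5,174.9),(267.5,198.9),(280.1,207.5)],.1566)*1e3
print(P.round(1),P.mean(0).round(1))
e=P[:2].mean(0)-P[2:].mean(0); print("yaw",np.degrees(np.arctan2(-e[0],e[1])),np.linalg.norm(e), np.linalg.norm(P[0]-P[1]),np.linalg.norm(P[2]-P[3]))
print((plane("top",[(265+643/6-.5,170+112/6-.5),(265+650/6-.5,170+168/6-.5)],.15)*1e3).round(1))
# visible dark slots in the top view
t=cv2.imread("pics/t2raw.png"); hsv=cv2.cvtColor(t,cv2.COLOR_BGR2HSV)
print(hsv[184:216,366:382,2])
E
```

```text
[[ 589.7   45.7  156.6]
 [ 559.6   44.3  156.6]
 [ 537.2 -155.8  156.6]
 [ 589.9 -154.6  156.6]] [569.1 -55.1 156.6]
yaw -3.159631016249239 200.50832641164018 30.064284255699743 52.71417103154861
[[ 579.7 -145.8  150. ]
 [ 556.4 -148.5  150. ]]
[[119 103  78 104 188 232 227 207 211 230 237 240 239 238 240 232]
 [116  92  76 127 199 228 215 204 212 229 234 239 241 238 240 232]
 [113  90  76 138 185 185 175 165 173 206 234 240 240 240 241 232]
 [103  84 114 151 151 123 123 146 175 209 232 239 235 238 237 230]
 [ 97  82 153 181 138  84  97 160 211 228 230 233 233 231 230 221]
 [ 86 115 181 189 135  73  89 167 229 235 232 229 228 231 229 221]
 [ 91 160 203 189 127  70  83 164 221 234 233 230 233 229 231 233]
 [132 196 214 194 152 127 124 167 216 233 236 237 235 234 235 237]
 [171 214 221 212 204 205 196 193 215 226 234 233 236 236 236 238]
 [203 219 220 221 228 232 222 214 207 217 218 219 226 234 235 234]
 [220 224 222 228 229 234 231 218 211 208 201 184 209 233 231 232]
 [224 229 228 230 225 224 222 204 202 204 188 170 191 225 228 232]
 [223 220 220 213 193 169 158 158 161 176 172 170 1
[... 589 characters left out ...]
 203 185 179 214 237 237 234]
 [154 157 161 158 169 162 167 159 156 164 171 177 214 234 236 234]
 [ 84  80  85  94  96  93  97 109 139 159 170 178 211 234 235 234]
 [ 65  45  53  66  71  63  65  97 153 176 177 179 214 234 234 235]
 [ 71  41  51  63  66  60  67 101 155 176 175 186 219 239 239 234]
 [ 69  40  45  43  47  40  64 114 168 178 175 182 221 235 242 238]
 [ 66  35  36  30  30  45  94 143 168 176 174 182 226 239 240 238]
 [ 65  32  33  24  36  67 115 156 165 160 167 185 223 239 241 240]
 [ 60  29  25  36  52  85 116 133 134 129 135 172 224 239 241 239]
 [ 73  63  67  76 121 153 175 174 168 166 177 205 235 239 240 239]
 [155 160 172 186 211 234 237 237 237 235 234 237 241 241 240 240]]
```

```bash
python3 - <<'E'
from h import *
hi=plane("top",[(371,186.55),(371,196.3)],.1426)*1e3; lo=plane("top",[(371,191.4),(371,201.0)],.1566)*1e3
print(hi.round(1),lo.round(1)); print("board x there",((hi+lo)/4).sum(0).round(1))
# finger end col: board -y end at z .1566, row 193.8, half-level column
print((plane("top",[(373.5,193.8),(374.5,193.8),(375.5,193.8)],.1566)*1e3).round(1))
E
```

```text
[[ 585.3 -145.   142.6]
 [ 560.8 -144.9  142.6]] [[ 570.2 -143.4  156.6]
 [ 546.4 -143.3  156.6]]
board x there [ 565.7 -144.1  149.6]
[[ 564.3 -149.5  156.6]
 [ 564.3 -151.9  156.6]
 [ 564.4 -154.4  156.6]]
```

Board level; it overlays the seat to within ~1 mm in x (board 565.7 vs side 563.7–565 at the right end). I'll descend slowly and watch the force.

```bash
python3 -m pendant '[[-0.07,-0.07,0.4,0],[-0.07,-0.07,1,0],[-0.07,-0.07,1.5,0],[-0.07,-0.07,1.8,0],[-0.07,-0.07,2.0,0],[-0.07,-0.07,2.1,0],[-0.07,-0.07,2.2,0],[-0.07,-0.07,2.2,0],[-0.07,-0.07,2.3,0],[-0.07,-0.07,2.4,0],[-0.07,-0.07,2.4,0],[-0.07,-0.07,2.4,0]]'; python3 -c "
from h import *
print(ctrl.get_obs()['torque'],ctrl.get_obs()['wrist_force']); go(562,-55,121,1.4)"
```

```text
time_s: 7.72
eef_pos: [0.5622, -0.0543, 0.1268]
eef_rot: [-0.0, 0.699, 0.716, -0.0]
wrist_force: [0.3, -0.4, -0.8]
opening: 0.691
grasp_force: 64.6
[ 0.03758263 -0.02814229  0.00400255] [ 0.31039035 -0.40402917 -0.76489074]
at [562.2 -54.3 126.8] yang 1.38 -> rows [-0.07 -0.02  0.58] -0.02
```

```bash
python3 -m pendant '[[0,0,0.05,0],[0,0,0.1,0],[0,0,0.15,0],[0,0,0.2,0],[0,0,0.25,0],[0,0,0.3,0],[0,0,0.3,0],[0,0,0.3,0]]'; python3 -m pendant '[[0,0,0.05,0],[0,0,0.1,0],[0,0,0.15,0],[0,0,0.2,0],[0,0,0.25,0],[0,0,0.25,0],[0,0,0.25,0]]';python3 - <<'E'
from h import *
s=imaging.camera("scene")[:,:,::-1].copy(); t=imaging.camera("top")[:,:,::-1].copy()
f=6
W=np.zeros((600,800,3),np.uint8)
a=cv2.resize(t[170:220,265:398],None,fx=f,fy=f,interpolation=2); W[:300,:798]=a[:300,:798]
b=cv2.resize(s[180:240,250:370],None,fx=5,fy=5,interpolation=2); W[300:,:600]=b
cv2.imwrite("pics/in.png",cv2.convertScaleAbs(W,alpha=1.3))
E
```

```text
time_s: 8.38
eef_pos: [0.5623, -0.0544, 0.1239]
eef_rot: [0.0, 0.699, 0.716, -0.0]
wrist_force: [0.9, -0.8, -0.4]
opening: 0.688
grasp_force: 64.6
time_s: 8.97
eef_pos: [0.5625, -0.0546, 0.1216]
eef_rot: [0.0, 0.699, 0.716, 0.0]
wrist_force: [0.0, -2.8, 3.1]
opening: 0.689
grasp_force: 65.0
```

View pics/in.png

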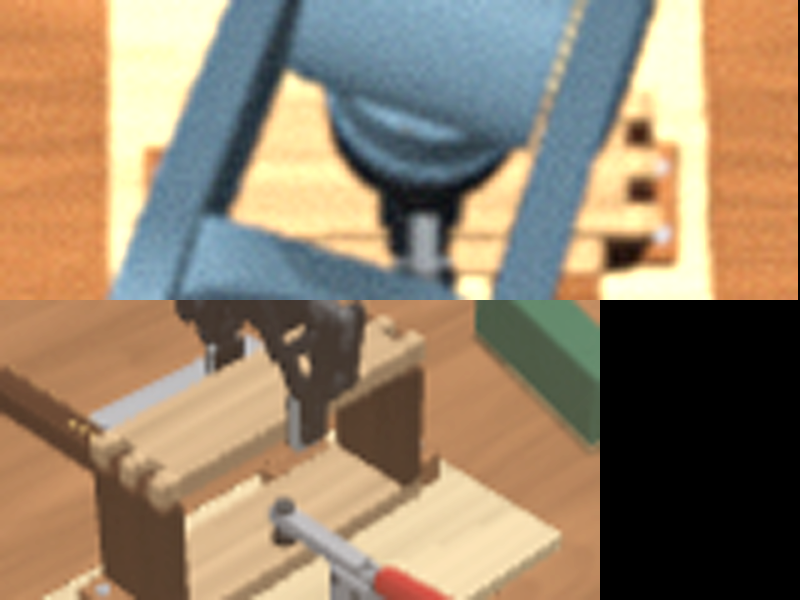

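The board is in with its fingers started on both ends. The picture shows the combs interleaved at top view (640,130–190) and at both ends in the scene view. Release and rise.

```bash
python3 -m pendant '[[0,0,0,0],[0,0,0,0],[0,0,0,0],[0,0,0,0],[0,0,0,0],[0,0,-0.5,0],[0,0,-2,0],[0,0,-5,0],[0,0,-8,0],[0,0,-11,0],[0,0,-13,0],[0,0,-13,0]]' 1; python3 -c "
from h import *
go(487,344,180,91.7)"
```

```text
time_s: 10.07
eef_pos: [0.5648, -0.055, 0.2575]
eef_rot: [0.004, 0.698, 0.716, 0.002]
wrist_force: [1.0, -0.1, 1.3]
opening: 0.999
grasp_force: 0.0
at [564.8 -55.  257.5] yang 1.39 -> rows [40.1  -6.88  7.56] -90.31
```

```bash
python3 -m pendant '[[40.1,-6.9,2,-90.3],[40.1,-6.9,2,-90.3],[40.1,-6.9,2,-90.3],[40.1,-6.9,2,-90.3],[40.1,-6.9,2,-90.3],[40.1,-6.9,2,-90.3],[40.1,-6.9,3,-90.3],[40.1,-6.9,4,-90.3],[40.1,-6.9,5,-90.3],[40.1,-6.9,6,-90.3],[40.1,-6.9,6.5,-90.3],[40.1,-6.9,6.5,-90.3]]'; python3 - <<'E'
from h import *
im=cv2.imread("pics/top0.png"); hsv=cv2.cvtColor(im,cv2.COLOR_BGR2HSV)
print(hsv[228,168:196,2],hsv[228,168:196,0])
g=(abs(hsv[...,0].astype(int)-75)<20)&(hsv[...,1]>70)
for v in (80,90,100): print(rect("top",win(g&(hsv[...,2]>v),165,190,200,265),.06))
go(487,346,60,91.7)
s=cv2.imread("pics/scene0.png")
print(proj("scene",[(.487,.346,.06),(.412,.327,.06),(.562,.327,.06),(.412,.365,.06),(.562,.365,.06)]).round(0))
t=imaging.camera("top")[:,:,::-1]; c=imaging.camera("scene")[:,:,::-1]
a=cv2.resize(t[140:270,140:400],None,fx=3,fy=3,interpolation=2); b=cv2.resize(c[110:210,270:420],None,fx=2.1,fy=2.1,interpolation=2)
W=np.zeros((600,800,3),np.uint8); W[:390,:780]=a; W[390:,:315]=b; d=cv2.resize(s[140:190,345:405],None,fx=4.2,fy=4.2,interpolation=2); W[390:,330:330+252]=d
cv2.imwrite("pics/blk.png",cv2.convertScaleAbs(W,alpha=1.3))
E
```

```text
time_s: 11.07
eef_pos: [0.4806, 0.3465, 0.1829]
eef_rot: [-0.003, 0.018, 1.0, -0.001]
wrist_force: [-0.6, -0.4, 0.1]
opening: 1.005
grasp_force: 0.0
[157 155 140 101 107 115 109 109 112 104 109 102 118 111 114 111  86  51
  40  38  33  50 114 162 163 161 164 161] [13 12 13 29 73 75 74 75 74 75 74 76 74 74 73 75 74 74 71 74 78 17 14 14
 13 13 13 13]
[486.9 350.  147.4  33.9 -89.1]
[488.3 350.6 144.9  33.1 -88.7]
[488.2 351.  144.7  32.2 -88.8]
at [480.6 346.5 182.9] yang 87.91 -> rows [-7.000e-01  1.000e-02  1.228e+01] -3.79
[[375. 159.]
 [355. 153.]
 [387. 169.]
 [363. 149.]
 [394. 165.]]
```

View pics/blk.png

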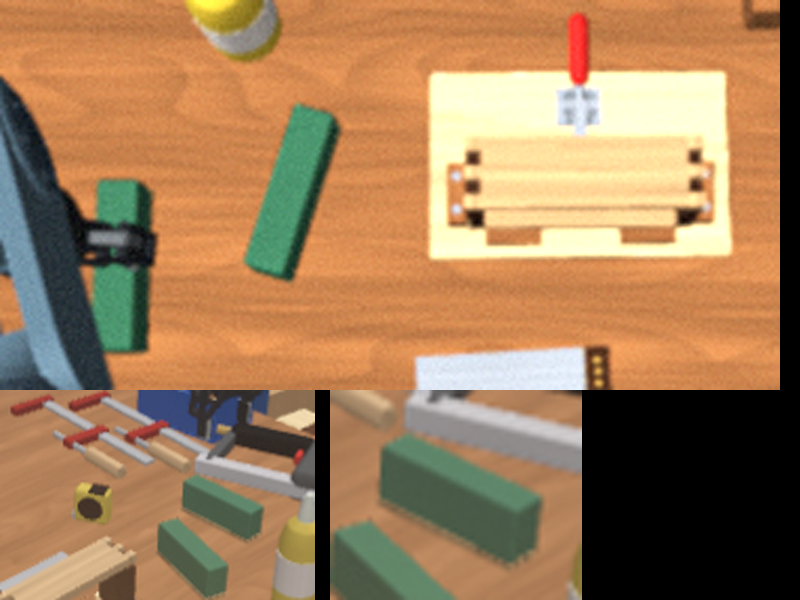

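The view shows the front lying level across both sides, started at both ends (about (580,180) in the crop). The gripper is over block A at (120,240).

```bash
python3 -m pendant '[[0,0,0,-3.4],[0,0,0,-3.4],[0,0,0,-3.4],[0,0,0,-3.4]]'; python3 -c "
from h import *
go(488,348,33,91.3)"
```

```text
time_s: 11.5
eef_pos: [0.4838, 0.3446, 0.1866]
eef_rot: [0.0, -0.004, 1.0, 0.0]
wrist_force: [0.3, -0.1, 0.8]
opening: 0.998
grasp_force: 0.0
at [483.8 344.6 186.6] yang 90.5 -> rows [-0.41  0.34 15.36] -0.8
```

```bash
python3 -m pendant '[[-0.2,0.2,2,-0.8],[-0.4,0.3,5,-0.8],[-0.4,0.3,8.5,-0.8],[-0.4,0.3,11,-0.8],[-0.4,0.3,13,-0.8],[-0.4,0.3,14.4,-0.8],[-0.4,0.3,15.2,-0.8],[-0.4,0.3,15.4,-0.8],[-0.4,0.3,15.4,-0.8]]' 1 && python3 -m pendant '[[0,0,0,0],[0,0,0,0],[0,0,0,0],[0,0,0,0],[0,0,0,0],[0,0,0,0],[0,0,0,0],[0,0,0,0],[0,0,0,0],[0,0,0,0]]' 0.2; python3 -c "
from h import *
go(562,-55,200,1.4)"
```

```text
time_s: 12.25
eef_pos: [0.4879, 0.348, 0.0326]
eef_rot: [0.0, -0.013, 1.0, 0.0]
wrist_force: [-0.0, 0.1, 0.2]
opening: 1.001
grasp_force: 0.0
time_s: 13.08
eef_pos: [0.4883, 0.3484, 0.0335]
eef_rot: [0.001, -0.013, 1.0, 0.0]
wrist_force: [-1.3, 0.1, 6.3]
opening: 0.442
grasp_force: 61.5
at [488.3 348.4  33.5] yang 91.53 -> rows [ -6.32 -40.51 -16.68] 90.13
```

```bash
python3 -m pendant '[[0,0,-0.5,0],[0,0,-1.5,0],[0,0,-3.5,0],[0,0,-6,0],[0,0,-9,0],[0,0,-12,0],[-0.2,-0.5,-14.5,1.5],[-0.5,-2,-16,4.5],[-0.8,-4.5,-16.7,10],[-1.2,-7.5,-16.7,17],[-1.7,-11,-16.7,24],[-2.3,-14.5,-16.7,31]]'; python3 -c "
from h import *
go(562,-55,200,1.4)"
```

```text
time_s: 14.08
eef_pos: [0.5137, 0.2026, 0.1998]
eef_rot: [-0.0, 0.257, 0.967, -0.0]
wrist_force: [0.5, 0.6, -2.8]
opening: 0.441
grasp_force: 60.6
at [513.7 202.6 199.8] yang 60.26 -> rows [-16.97 -19.97  -0.02] 58.86
```

```bash
python3 -m pendant '[[-2,-2.4,0,7],[-4,-4.8,0,14],[-6,-7.2,0,21],[-8,-9.6,0,28],[-10,-12,0,35],[-12,-14.2,0,41.5],[-13.8,-16.3,0,47.8],[-15.2,-18,0,53],[-16.3,-19.2,0,56.5],[-17,-20,0,58.9],[-17,-20,0,58.9],[-17,-20,0,58.9]]'; python3 -c "
from h import *
go(562,-55,163,1.4)"
```

```text
time_s: 15.08
eef_pos: [0.5635, -0.0543, 0.1993]
eef_rot: [-0.0, 0.697, 0.717, -0.0]
wrist_force: [-0.4, 0.7, -2.5]
opening: 0.441
grasp_force: 60.6
at [563.5 -54.3 199.3] yang 1.63 -> rows [-0.07 -0.15  3.63] 0.23
```

```bash
python3 -m pendant '[[-0.07,-0.15,0.8,0.2],[-0.07,-0.15,1.9,0.2],[-0.07,-0.15,2.8,0.2],[-0.07,-0.15,3.3,0.2],[-0.07,-0.15,3.5,0.2],[-0.07,-0.15,3.6,0.2],[-0.07,-0.15,3.6,0.2]]' && python3 -m pendant '[[0,0,0.1,0],[0,0,0.2,0],[0,0,0.3,0],[0,0,0.4,0],[0,0,0.5,0],[0,0,0.5,0],[0,0,0.5,0]]' && python3 -m pendant '[[0,0,0.05,0],[0,0,0.1,0],[0,0,0.15,0],[0,0,0.2,0],[0,0,0.2,0],[0,0,0.2,0]]'
```

```text
time_s: 15.67
eef_pos: [0.5625, -0.0547, 0.163]
eef_rot: [-0.0, 0.698, 0.716, -0.0]
wrist_force: [-0.3, 0.3, -3.6]
opening: 0.437
grasp_force: 60.6
time_s: 16.25
eef_pos: [0.5632, -0.0551, 0.1594]
eef_rot: [0.001, 0.698, 0.716, 0.0]
wrist_force: [-1.7, -0.2, 5.5]
opening: 0.439
grasp_force: 61.7
time_s: 16.75
eef_pos: [0.5629, -0.0551, 0.1564]
eef_rot: [0.0, 0.698, 0.716, 0.0]
wrist_force: [1.5, -1.3, 1.8]
opening: 0.438
grasp_force: 61.2
```

```bash
python3 -m pendant '[[0,0,0.05,0],[0,0,0.1,0],[0,0,0.15,0],[0,0,0.15,0],[0,0,0.15,0],[0,0,0.15,0]]' && python3 -m pendant '[[0,0,0.05,0],[0,0,0.1,0],[0,0,0.15,0],[0,0,0.15,0],[0,0,0.15,0],[0,0,0.15,0]]'
```

```text
time_s: 17.25
eef_pos: [0.5628, -0.0551, 0.1554]
eef_rot: [0.0, 0.698, 0.716, 0.0]
wrist_force: [0.4, -1.3, 6.5]
opening: 0.441
grasp_force: 61.8
time_s: 17.75
eef_pos: [0.5629, -0.0551, 0.1554]
eef_rot: [0.001, 0.698, 0.716, -0.0]
wrist_force: [-5.8, -0.1, 16.1]
opening: 0.437
grasp_force: 62.9
```

It stopped at 155.4 mm, where home is expected at 155.5, and the force is rising. One slightly firmer press, then lift and carry the block back.

```bash
python3 -m pendant '[[0,0,0.05,0],[0,0,0.1,0],[0,0,0.1,0],[0,0,0.1,0],[0,0,0.1,0],[0,0,0.1,0]]' && python3 -m pendant '[[0,0,-0.3,0],[0,0,-0.6,0],[0,0,-1.2,0],[0,0,-2.2,0],[0,0,-3.5,0],[0,0,-4.5,0],[0,0,-5,0],[0,0,-5,0],[0,0,-5,0]]'; python3 -c "
from h import *
go(488,348,200,91.5)"
```

```text
time_s: 18.25
eef_pos: [0.5629, -0.0552, 0.1553]
eef_rot: [0.001, 0.698, 0.716, -0.0]
wrist_force: [-8.2, 1.1, 21.9]
opening: 0.438
grasp_force: 63.7
time_s: 19.0
eef_pos: [0.5625, -0.0549, 0.2024]
eef_rot: [0.0, 0.698, 0.716, 0.0]
wrist_force: [0.1, -0.9, -2.5]
opening: 0.436
grasp_force: 60.8
at [562.5 -54.9 202.4] yang 1.42 -> rows [40.46 -6.45  0.24] -90.08
```

```bash
python3 -m pendant '[[0.6,-0.1,0,-2],[2,-0.3,0,-6],[4.5,-0.7,0,-12],[7.5,-1.2,0,-19],[11,-1.7,0,-26],[14.5,-2.3,0,-33],[18,-2.9,0,-40],[21.5,-3.5,0,-47],[25,-4,0,-54],[28.3,-4.5,0,-61],[31.3,-5,0,-68],[34,-5.4,0,-75]]';  python3 -c "
from h import *
go(488,348,36,91.5)"
```

```text
time_s: 20.0
eef_pos: [0.4987, 0.2855, 0.2013]
eef_rot: [-0.001, 0.115, 0.993, -0.0]
wrist_force: [0.1, -0.0, -3.2]
opening: 0.438
grasp_force: 60.7
at [498.7 285.5 201.3] yang 76.82 -> rows [ 2.43  5.85 16.53] -14.68
```

```bash
python3 - <<'E'
from h import *
t=imaging.camera("top")[:,:,::-1]; c=imaging.camera("scene")[:,:,::-1]
a=cv2.resize(t[140:240,270:400],None,fx=4,fy=4,interpolation=2); b=cv2.resize(c[170:235,255:355],None,fx=5,fy=5,interpolation=2)
W=np.zeros((400,800,3),np.uint8); W[:,:400]=a[:,:400]; W[:325,400:]=b[:325,:400]
cv2.imwrite("pics/home.png",W)
go(488,348,36,91.5)
E
```

```text
at [498.2 287.2 201.3] yang 76.87 -> rows [ 2.35  5.68 16.54] -14.63
```

View pics/home.png

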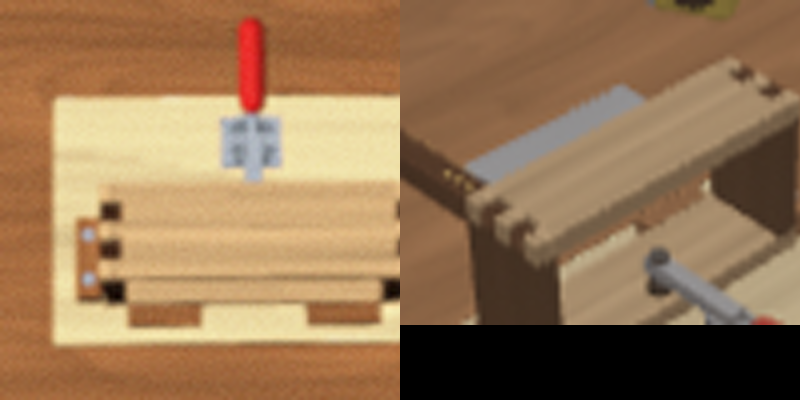

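The front sits flush and level, with the dark fingers filling the slots at both ends. I'll set the block down where it stood.

```bash
python3 -m pendant '[[1,2.5,0,-6],[1.8,4.4,0,-11],[2.3,5.5,1,-14],[2.4,5.7,3,-14.6],[2.4,5.7,6,-14.6],[2.4,5.7,9,-14.6],[2.4,5.7,12,-14.6],[2.4,5.7,14.2,-14.6],[2.4,5.7,15.6,-14.6],[2.4,5.7,16.3,-14.6],[2.4,5.7,16.5,-14.6],[2.4,5.7,16.5,-14.6]]';  python3 -m pendant '[[0,0,0.1,0],[0,0,0.2,0],[0,0,0.2,0],[0,0,0.2,0]]'
```

```text
time_s: 21.1
eef_pos: [0.4905, 0.3446, 0.0376]
eef_rot: [0.0, -0.009, 1.0, 0.0]
wrist_force: [0.1, -0.1, -2.0]
opening: 0.444
grasp_force: 61.4
time_s: 21.43
eef_pos: [0.4906, 0.345, 0.0362]
eef_rot: [0.001, -0.009, 1.0, 0.0]
wrist_force: [0.3, 0.1, -2.7]
opening: 0.438
grasp_force: 61.4
```

```bash
python3 -m pendant '[[0,0,0.1,0],[0,0,0.2,0],[0,0,0.25,0],[0,0,0.3,0],[0,0,0.3,0]]' && python3 -m pendant '[[0,0,0,0],[0,0,0,0],[0,0,0,0],[0,0,0,0],[0,0,0,0],[0,0,0,0],[0,0,-1.5,0],[0,0,-4,0],[0,0,-8,0],[0,0,-12,0],[0,0,-15,0],[0,0,-15,0]]' 1 && python3 -m pendant '[[0,0,0,0],[0,0,0,0],[0,0,0,0],[0,0,0,0]]'; python3 - <<'E'
from h import *
t=imaging.camera("top")[:,:,::-1]; c=imaging.camera("scene")[:,:,::-1]
a=cv2.resize(t[140:270,140:400],None,fx=3,fy=3,interpolation=2); b=cv2.resize(c[110:210,270:420],None,fx=2.1,fy=2.1,interpolation=2)
W=np.zeros((600,800,3),np.uint8); W[:390,:780]=a; W[390:,:315]=b
cv2.imwrite("pics/end.png",W)
E
```

```text
time_s: 21.85
eef_pos: [0.4903, 0.3449, 0.0334]
eef_rot: [0.0, -0.009, 1.0, 0.0]
wrist_force: [-3.3, -2.7, 8.0]
opening: 0.437
grasp_force: 62.7
time_s: 22.85
eef_pos: [0.494, 0.3466, 0.1904]
eef_rot: [0.006, -0.009, 1.0, 0.003]
wrist_force: [1.3, 1.4, 1.1]
opening: 0.997
grasp_force: 0.0
time_s: 23.18
eef_pos: [0.4891, 0.3442, 0.1803]
eef_rot: [-0.002, -0.009, 1.0, -0.001]
wrist_force: [-0.7, 0.6, -0.4]
opening: 1.0
grasp_force: 0.0
```

View pics/end.png

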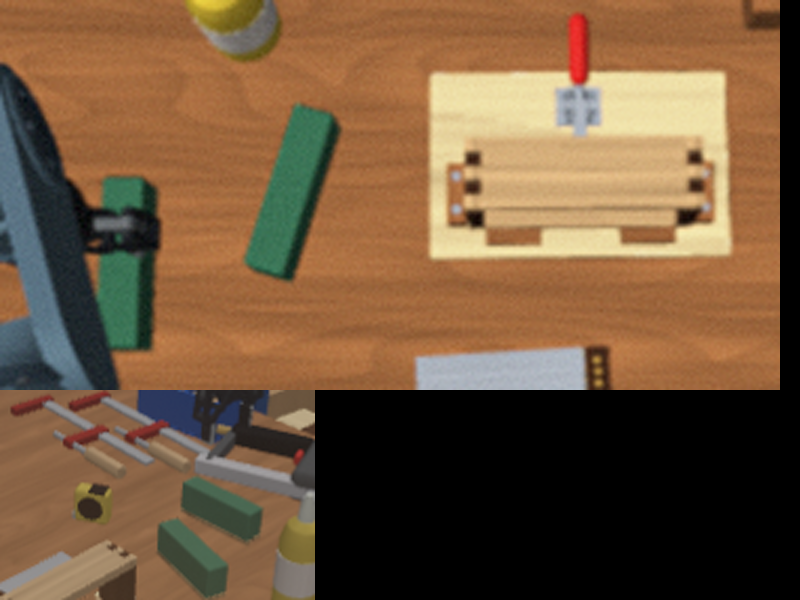

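The block stands on the bench at (125,260), the front is home at (580,180), and the gripper is clear of everything. I'm handing in.

```bash
python3 -c "
from bench import workorder
print(workorder.hand_in())"
```

```text
the job is handed in; nothing more can be done
None
```

I handed the job in at about 23 s: the front board is pressed home and looks flush at both ends, the tapping block is back on the bench where it stood, and I saw no disturbance of the other items; the hand-in returned no verdict.

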